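# Shut a leaf drill jig on a shaft and hold it with its pin

### The job

Get the leaf drill jig ready for a cross hole: with the leaf still open, slide the end stop by its black knob along the track until it has pushed the shaft fully home against the fixed end plate, leave it there, and then swing the hinged leaf down onto the shaft. Take the pin with the slim, tall knob from the wooden rack (not the fat one), put it through the hole at the leaf's free edge into the post below, and push until its shoulder is hard down and the sprung leaf is fully shut. Finish there, still holding the pin and pressing it down so that the jig stays shut; leave the other pin and everything else on the bench where it is.

Things in the scene. Friction and masses are not known exactly. Their poses are not given: they have to be found in the camera images.
- jig: Leaf drill jig, fixed; dark base 140 x 246 x 14 mm. Origin on the bench under the middle of the shaft when home. x points to the hinge (away from the robot, yaw within 0.3 rad), y to the robot's left along the shaft, from the fixed end plate to the end stop. Base covers x -70..70, y -84..162 mm. Shaft axis at x 0, z 38; end plate's face at y -70, top at z 54; V rests at y -22 and 22 mm, 35 mm high
- leaf_hinge (a point): Middle of the hinge axis, at x 50, y 0, z 59 mm in the jig frame, parallel to the jig's y, between two lugs at y 37..49 and -49..-37 mm, 71 mm high. The leaf is an aluminium plate 70 mm wide (y) and 10 mm thick with this axis in the middle of its thickness; it reaches 118 mm from the axis, its 26 mm wide thumb tab 134 mm. A drill bush, 23 mm wide, stands 6 mm above it 50 mm from the axis
- leaf (a joint): Leaf angle: 0 = shut (level over the shaft, top at z 64 mm, free edge towards the robot), 1.57 upright; starts at 1.7 to 1.9, leaning back. Stiff hinge: stays near upright, sinks slowly by itself below about 0.8. Rests at about 0.06 on two sprung pads that meet the shaft; full shutting takes about 7 N at its front hole, and it springs up to 0.06 again when let go
- leaf_hole (a point): Centre of the upper mouth of the leaf's front hole, 12 mm in diameter, on the leaf's middle line, 100 mm from the hinge axis; it moves with the leaf. When the leaf is shut it is at x -50, y 0, z 64 mm in the jig frame
- base_hole (a point): Centre of the mouth of the base's hole (12.5 mm in diameter, 34 mm deep, opening upward) in the top of the front post, at x -50, y 0, z 54 mm in the jig frame; right under the leaf's hole when the leaf is shut
- stop (a joint): Travel of the end stop along its track, 0 to 0.052 m, growing towards the shaft, against the jig's y; starts at 0 to 0.012. At 0 its knob is at y 138 mm in the jig frame. Its nose meets the shaft's end, and at 0.045 the shaft is clamped home between stop and end plate. It slides with about 2 N of friction, about 4 to 7 N while pushing the shaft, and stays where it is left
- stop_knob (a point): Middle of the stop's black knob, an upright cylinder 18 mm in diameter and 28 mm high (z 50 to 78 mm in the jig frame), on a block 30 x 26 mm (x, y) whose top is at z 48 mm; moves with the stop
- shaft: Stepped steel shaft lying in the V rests along the jig's y, 140 mm long, 26 mm in diameter with 16 mm journals 20 mm long at both ends. Origin at its centre, y along its axis. Home: its end touches the end plate, y 0 in the jig frame; it starts at y 6 to 18 mm
- pin: The jig's pin, upright in the pin rack: shank 10 mm in diameter and 36 mm long with a tapered nose (8 mm long, down to 4 mm), shoulder disc 30 mm in diameter and 5 mm thick, and above it a slim black knob 16 mm in diameter and 30 mm high. 70 g. Origin at the centre of the shoulder's underside, z up along the knob. Fully home: origin at x -50, y 0, z 64 mm in the jig frame
- thick_pin: Another pin in the same rack, too thick for the jig: shank 14 mm, shoulder 34 mm in diameter, black knob 27 mm in diameter and only 18 mm high. Which of the two places of the rack it has varies. Origin as for the pin
- pin_rack: Fixed wooden block 50 x 116 x 44 mm (x, y, z) with two holes (16 mm) in its top, 32 mm either side of its middle along y; it stands to the right or to the left of the jig. Origin at the centre of its underside. (The tall projector behind the right place begins at x 0.545, y below -0.12 m)
- stage_block: Black fixture block 69 x 69 x 106 mm with a screw on top, a bystander on the jig's other side. Origin at the centre of its underside
- oil_bottle: White oil bottle 52 mm in diameter, 136 mm high, a bystander. Origin at the centre of its underside
- ring_gauge: Dark setting ring 70 mm in diameter, 18 mm high, a bystander. Origin at the centre of its underside
- bush: Flanged steel bush 50 mm in diameter, 35 mm high, a bystander. Origin at the centre of its underside
- plug_gauge: Steel plug gauge 26 mm in diameter, 116 mm long, lying, a bystander. Origin at the middle of its underside

How it is judged (in metres and radians):
On the way, in this order (a step that is already met when the one before it is completed fails the run):
1. with the leaf open, the end stop has pushed the shaft home against the end plate (value of joint stop above 0.0425 m and y of shaft in the frame of jig below 0.0025 m and value of joint leaf above 1 rad), for 0.2 s.
2. the leaf is swung down onto the shaft, the pin not yet in (value of joint leaf below 0.11 rad and horizontal distance between pin and base_hole above 0.03 m), for 0.2 s.
3. the pin has entered the base's hole through the leaf (horizontal distance between pin and base_hole below 0.004 m and z of pin in the frame of jig below 0.078 m and angle between the z axis of pin and the z axis of jig, either way round below 0.12 rad), for 0.1 s.
At the end, for the whole second after the job is handed in: Still held at the end: leaf shut (below 0.012 rad); pin upright in both holes (3 mm, 0.08 rad) with its shoulder on the leaf (origin 61 to 66.5 mm above the bench); fingers bearing on the pin (over 2 N); shaft in the V rests and home, stop behind it (both within 2.5 mm) (value of joint leaf below 0.012 rad and z of pin in the frame of jig between 0.061 and 0.0665 m and horizontal distance between pin and base_hole below 0.003 m and angle between the z axis of pin and the z axis of jig, either way round below 0.08 rad and angle between pin's own z axis and vertical below 0.5 rad and contact force between the fingers and pin above 2 N and value of joint stop above 0.0425 m and y of shaft in the frame of jig below 0.0025 m and z of shaft in the frame of jig below 0.041 m); the arm keeps its last pose, push and grip.
It fails at once if the thick pin is taken from its place (distance of thick_pin from where it was at the start of the episode above 0.02 m).
It fails at once if the shaft is lifted out of the V rests (z of shaft in the frame of jig above 0.055 m).
It fails at once if a bystander is pushed or knocked over (distance of any of stage_block, oil_bottle, ring_gauge, bush, plug_gauge from where it was at the start of the episode above 0.03 m).
It also fails if it takes over 64 s, if anything falls off the work surface, if the arm or the gripper's body presses on something with over 40 N, if the wrist force passes 120 N, or if a joint passes its speed limit or range.

### The arm

A 7-joint arm with a two-finger parallel gripper is mounted at the origin on a cart in front of the work surface, level with it; the furniture and walls round the work are solid. World frame = base frame: x ahead of the robot, y to its left, z up, the work surface at z = 0. Lengths are in m, angles in degrees, forces in N, time in s.
With the tool pointing down it reaches from about 0.425 to 0.875 m from the base axis. Payload 4.7 kg.
Tool frame: the origin (TCP) lies on the mounting face of the last link; the fingertips stand 182 mm ahead of it and the grasp point (between the pads) lies 164 mm ahead of it; z points along the fingers, y is the line along which they close (so a half turn about z gives the same grasp; the last joint's range is limited). The gripper opens to 87 mm and grips with 3 to 60 N. Pads are 19 mm wide; open, the fingers measure 117 mm over their backs; the gripper's body (75 mm by 190 mm) begins 51 mm behind the grasp point.
Start: joints at [-72.359, 18.392, -4.016, 83.108, 1.295, 78.541, -3.26], TCP at [0.188, 0.622, 0.405] pointing down, gripper open.
Joint ranges: [-163.93, 163.93], [-17.29, 119.83], [-79.2, 71.16], [3.27, 140.29], [-89.18, 269.18], [5.43, 117.66], [-154.24, 154.24]. Speed limits (degrees/s): [147.25, 147.25, 180, 180, 180, 180, 180].

### API

Orientations are given as [roll, pitch, yaw] about the fixed x, y, z axes, in that order (R = Rz(yaw) Ry(pitch) Rx(roll)).
In Python, from cell import env gives the robot as it stands.
- The arm moves only by the tool servo_tool, never from a script. Its argument "plan" is a list of rows, each an object with "xyz": the shift along the tool's x, y, z in cm, a list of three; "twist": the turn, a rotation vector about the tool's x, y, z in degrees, a list of three; "jaw": the closure, from 0 (fully open) to 1 (shut). In form: [{"xyz": [x, y, z], "twist": [wx, wy, wz], "jaw": jaw}, ...]. A call has 1 to 10 rows; each row is the pose to reach, as a shift and turn from the pose commanded when the call began, along the tool's axes at that moment; what a row does not reach only later rows make up. A row lasts 1/12 s, in which the tool goes at most 41.7 mm and 7.16 degrees, less where a joint would pass 70% of its speed; a pose out of reach is approached as far as the arm can. A call with a gripper value outside its range is refused whole. The fingers move at their own pace and stop on an object; "newtons" is the grip in N (left out, the last holds). Time passes only in rows, so rows that repeat a pose let the fingers close. It gives the time, the measured TCP pose, the force, the opening and the grip force at its end, in the units of the state.
- env.get_obs(): the state, without advancing time (a new reading comes with each control period).
- env.read_camera(name): name is "scene" or "top" or "wrist"; returns a dict with "img" (384x512x3 uint8, red, green, blue), "camera_matrix" (3x3 intrinsics, pixels), "k1" (the pictures are not rectified: a ray, as slopes to the right and down, at radius r is drawn at 1 + k1 r^2 times it, then the intrinsics apply), "R" (3x3) and "t" (3): a world point X has camera coordinates R X + t. Camera axes: x right, y down, z forward; pixel columns grow to the right and rows downward; lengths in m; the calibration is good to about 2 mm. A picture is of the moment at which its call begins. There is no depth.
- env.sign_off(): hands the job in; it is judged then, once.
The state is a dict: "time_s": time; "qpos": joint angles; "joint_velocities": joint speeds; "effort": joint torques, N m; "tool_pos": TCP position; "tool_rot": TCP orientation; "force": force on the tool from outside, world axes, zero at the start; "wrist_torque": the same for the moment, N m; "grip_width": finger opening in m; "grasp_force": force on a finger pad.
Only numpy, scipy, OpenCV 4.12 (cv2) and the standard library are available. Lean on these libraries where they do the work, as an engineer would, in place of code of your own. Each camera call takes 0.05 s, during which the arm holds its last target. There are 200 camera calls.

## Working session

There is one attempt and no reset: what is moved stays moved. The work goes in short steps, Python scripts to look and compute and a tool call to move; the robot and the scene stay as the last step left them, time stands still between calls to the robot, and variables do not carry over. Pictures are saved under pics/ and viewed, at most 10 in all, crops included, and the job is handed in when it is done.

Besides the shell and the picture viewer there is one more tool, called by a JSON object that holds its "name" and its "arguments", one argument or row to a line. servo_tool: Moves the arm, as the interface text tells. Its arguments: {"type":"object","properties":{"plan":{"type":"array","items":{"type":"object","properties":{"xyz":{"type":"array","items":{"type":"number"}},"twist":{"type":"array","items":{"type":"number"}},"jaw":{"type":"number"}}}},"newtons":{"type":"number"}},"required":["plan"]}

```bash
ls; mkdir -p pics; cat > h.py <<'E'
import numpy as np, cv2
from cell import env
from scipy.spatial.transform import Rotation as Ro
def snap(n,f):
    c=env.read_camera(n); cv2.imwrite('pics/'+f,c['img'][:,:,::-1]); np.savez('pics/'+f+'.npz',**c); return c
def ray(c,u,v):
    K=c['camera_matrix']; p=np.array([(u-K[0,2])/K[0,0],(v-K[1,2])/K[1,1]]); q=p.copy()
    for _ in range(20): q=p/(1+c['k1']*(q@q))
    R=c['R']; return -R.T@c['t'], R.T@np.r_[q,1]
def onz(c,u,v,z):
    o,d=ray(c,u,v); return o+d*(z-o[2])/d[2]
def proj(c,X):
    x=c['R']@np.asarray(X)+c['t']; q=x[:2]/x[2]; q=q*(1+c['k1']*(q@q)); K=c['camera_matrix']
    return np.array([K[0,0]*q[0]+K[0,2],K[1,1]*q[1]+K[1,2]])
E
python3 - <<'E'
from h import *
a=snap('scene','s0.png');b=snap('top','t0.png')
for c in(a,b): print(c['camera_matrix'],c['k1'],-c['R'].T@c['t'],c['R'])
print(env.get_obs())
cv2.imwrite('pics/st0.png',cv2.resize(np.vstack([a['img'],b['img']])[:,:,::-1],None,fx=.78,fy=.78))
E
```

```text
pics
[[384.43050482   0.         256.37369106]
 [  0.         384.43050482 188.88057852]
 [  0.           0.           1.        ]] -0.012608612497421998 [-0.00841392 -0.85802582  0.94451839] [[ 0.85156112 -0.52387819 -0.01988227]
 [-0.36551673 -0.5661039  -0.73886663]
 [ 0.37582069  0.6364574  -0.67355831]]
[[483.29580438   0.         257.14946812]
 [  0.         483.29580438 188.31137472]
 [  0.           0.           1.        ]] -0.08860213046397483 [ 0.35042508 -0.05046805  1.64054858] [[-0.02086241 -0.99977154 -0.0046508 ]
 [-0.99549518  0.02120306 -0.09241089]
 [ 0.09248839  0.00270194 -0.9957101 ]]
{'time_s': 0.1, 'qpos': array([-72.35778328,  18.43715246,  -4.01583877,  83.16773054,
         1.29587952,  78.5427819 ,  -3.25872611]), 'joint_velocities': array([-0.07939951, -0.08530034,  0.05602615, -0.12535803,  0.04558684,
       -0.05510485,  0.03990424]), 'effort': array([ 4.16679604e-04, -4.92568946e+01, -4.05507199e-01, -3.13400745e+01,
       -6.42663846e-02,  3.94344761e-02,  5.65036282e-05]), 'tool_pos': array([0.18822201, 0.62196168, 0.40374573]), 'tool_rot': array([-1.79897620e+02,  6.28923659e-03,  1.63169121e+02]), 'force': array([-0.58792139, -0.27945469,  0.55238433]), 'wrist_torque': array([-0.00486911, -0.01420492,  0.00814208]), 'grasp_force': 0.0, 'grip_width': 0.08699997350022687}
```

View pics/t0.png

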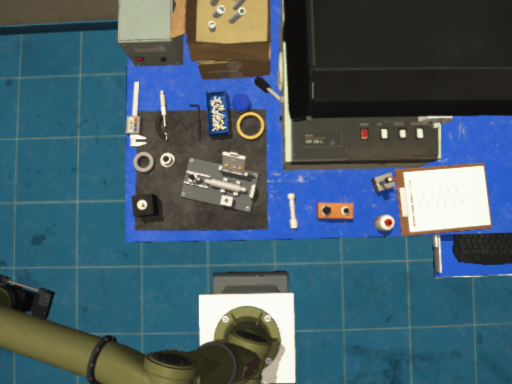

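View pics/s0.png

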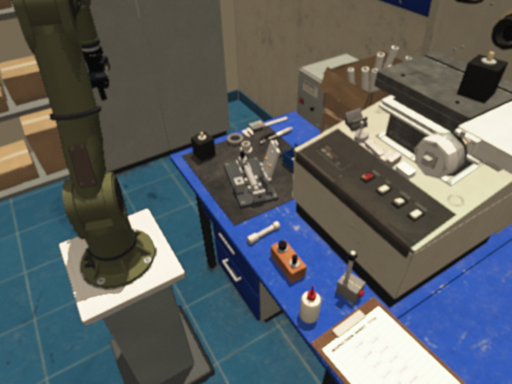

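The top view shows the jig near (220,184), the rack (orange) near (335,211), the plug gauge at (292,211) and the bottle at (386,222). I'll enlarge the jig and the rack.

```bash
python3 - <<'E'
from h import *
t=cv2.imread('pics/t0.png');s=cv2.imread('pics/s0.png')
A=cv2.resize(t[145:220,170:270],(400,300),interpolation=cv2.INTER_CUBIC)
B=cv2.resize(t[190:235,310:370],(400,300),interpolation=cv2.INTER_CUBIC)
C=cv2.resize(s[130:220,190:310],(400,300),interpolation=cv2.INTER_CUBIC)
D=cv2.resize(s[225:291,250:338],(400,300),interpolation=cv2.INTER_CUBIC)
cv2.imwrite('pics/z0.png',np.vstack([np.hstack([A,B]),np.hstack([C,D])]))
E
```

```text
(no output)
```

View pics/z0.png

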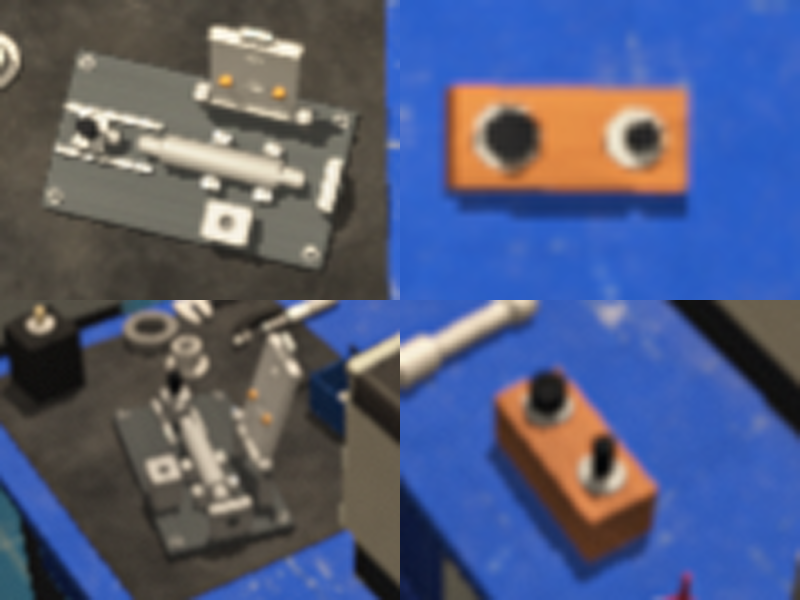

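Crop shows base corners at (80,52),(357,108),(322,270),(45,208), the post hole at (227,222), the stop knob at about (90,127) and the leaf open. In the rack crop, the fat pin is on the left and the slim pin on the right, at (640,135).

```bash
cat >> h.py <<'E'
def jigT(p):
    x,y,a=p; return lambda P:np.array([x+P[0]*np.cos(a)-P[1]*np.sin(a),y+P[0]*np.sin(a)+P[1]*np.cos(a),P[2]])
E
python3 - <<'E'
from h import *
c=dict(np.load('pics/t0.png.npz')); s=dict(np.load('pics/s0.png.npz'))
q=lambda u,v:((u+.5)/4-.5+170,(v+.5)/4-.5+145)
cor=[(80,52),(357,108),(322,270),(45,208)]
W=np.array([onz(c,*q(*p),.014)[:2] for p in cor])
M=np.array([(.07,.162),(.07,-.084),(-.07,-.084),(-.07,.162)])
print(W)
mc,wc=M.mean(0),W.mean(0);A=M-mc;B=W-wc
a=np.arctan2((A[:,0]*B[:,1]-A[:,1]*B[:,0]).sum(),(A*B).sum())
R=np.array([[np.cos(a),-np.sin(a)],[np.sin(a),np.cos(a)]])
o=wc-R@mc; print('jig',o,np.degrees(a),'res',(W-(A@R.T+wc))*1e3)
R_inv=lambda X:R.T@(X[:2]-o)
print('post hole jig xy',R_inv(onz(c,*q(227,222),.054)))
print('knob',R_inv(onz(c,*q(90,127),.078)))
z=lambda u,v:((u-400+.5)*.15-.5+310,(v+.5)*.15-.5+190)
print('pin',onz(c,*z(645,135),.044+.035),onz(c,*z(633,138),.049),'fat',onz(c,*z(512,135),.067))
print('rack', [onz(c,*z(*p),.044) for p in [(447,87),(688,87),(688,190),(447,190)]])
zs=lambda u,v:((u-400+.5)*.22-.5+250,(v-300+.5)*.22-.5+225)
print('pin scene',onz(s,*zs(606,440),.079),onz(s,*zs(602,472),.049))
f=jigT((o[0],o[1],a))
for n,P in dict(hole=(-.05,0,.054),c1=(-.07,.162,.014),c2=(.07,-.084,.014)).items():
    u=proj(s,f(P));print(n,(u-[190,130])*[400/120,300/90]+[0,300])
np.save('jig.npy',[o[0],o[1],a])
E
```

```text
[[ 0.61146439  0.18192826]
 [ 0.55820323 -0.05309028]
 [ 0.42153806 -0.02073813]
 [ 0.47875355  0.21264714]]
jig [0.50855226 0.04222466] -13.248089124415923 res [[-2.35015453 -1.94331914]
 [ 0.76399256  2.49131165]
 [ 0.37299093  2.75995681]
 [ 1.21317104 -3.30794932]]
post hole jig xy [-0.04952043  0.0024243 ]
knob [0.00166926 0.12654546]
pin [ 0.41935033 -0.3335651   0.079     ] [ 0.41932381 -0.3329789   0.049     ] fat [ 0.42134316 -0.27040819  0.067     ]
rack [array([ 0.4469381 , -0.24204746,  0.044     ]), array([ 0.44429127, -0.36229646,  0.044     ]), array([ 0.39311464, -0.36037275,  0.044     ]), array([ 0.39584622, -0.24045051,  0.044     ])]
pin scene [ 0.42029461 -0.3346453   0.079     ] [ 0.41834553 -0.33552237  0.049     ]
hole [163.4769546  468.56522947]
c1 [109.4090619  412.09570225]
c2 [297.14850449 521.3556507 ]
```

```bash
cat >> h.py <<'E'
def go(xyz,yaw,tilt=None):
    "shift (cm) and twist (deg) in tool axes from measured pose to target; tool down"
    o=env.get_obs(); R0=Ro.from_euler('xyz',o['tool_rot'],degrees=True)
    R1=Ro.from_euler('xyz',[180,0,yaw],degrees=True) if tilt is None else tilt
    print('shift',np.round(R0.inv().apply(np.array(xyz)-o['tool_pos'])*100,2),'twist',np.round((R0.inv()*R1).as_rotvec(degrees=True),2))
def jig(): return jigT(np.load('jig.npy'))
E
python3 - <<'E'
from h import *
p=jig()((0,.1265,.30)); print(p); go(p,76.75)
E
```

```text
[0.537542  0.1653581 0.3      ]
shift [-46.66 -33.57  10.44] twist [-8.000e-02  8.000e-02  8.642e+01]
```

{"name": "servo_tool", "arguments": {
  "plan": [
    {"xyz": [-46.7,-33.6,10.4],"twist": [0,0,86.4],"jaw": 0},
    {"xyz": [-46.7,-33.6,10.4],"twist": [0,0,86.4],"jaw": 0},
    {"xyz": [-46.7,-33.6,10.4],"twist": [0,0,86.4],"jaw": 0},
    {"xyz": [-46.7,-33.6,10.4],"twist": [0,0,86.4],"jaw": 0},
    {"xyz": [-46.7,-33.6,10.4],"twist": [0,0,86.4],"jaw": 0},
    {"xyz": [-46.7,-33.6,10.4],"twist": [0,0,86.4],"jaw": 0},
    {"xyz": [-46.7,-33.6,10.4],"twist": [0,0,86.4],"jaw": 0},
    {"xyz": [-46.7,-33.6,10.4],"twist": [0,0,86.4],"jaw": 0},
    {"xyz": [-46.7,-33.6,10.4],"twist": [0,0,86.4],"jaw": 0},
    {"xyz": [-46.7,-33.6,10.4],"twist": [0,0,86.4],"jaw": 0}
  ]
}}

```text
time_s: 0.93
tool_pos: [0.4381, 0.2946, 0.3302]
tool_rot: [-180.0, -0.0, 91.2]
force: [0.2, 0.2, -0.2]
grip_width: 0.087
grasp_force: 0.0
```

```bash
python3 - <<'E'
from h import *
p=jig()((0,.1265,.30)); go(p,76.75)
E
```

```text
shift [-13.13   9.67   3.01] twist [-1.000e-02 -1.000e-02  1.445e+01]
```

{"name": "servo_tool", "arguments": {
  "plan": [
    {"xyz": [-13.1,9.7,3.0],"twist": [0,0,14.4],"jaw": 0},
    {"xyz": [-13.1,9.7,3.0],"twist": [0,0,14.4],"jaw": 0},
    {"xyz": [-13.1,9.7,3.0],"twist": [0,0,14.4],"jaw": 0},
    {"xyz": [-13.1,9.7,3.0],"twist": [0,0,14.4],"jaw": 0},
    {"xyz": [-13.1,9.7,3.0],"twist": [0,0,14.4],"jaw": 0},
    {"xyz": [-13.1,9.7,3.0],"twist": [0,0,14.4],"jaw": 0}
  ]
}}

```text
time_s: 1.43
tool_pos: [0.5389, 0.1652, 0.2998]
tool_rot: [-180.0, 0.1, 76.8]
force: [-0.5, 1.1, -0.4]
grip_width: 0.0871
grasp_force: 0.0
```

```bash
python3 - <<'E'
from h import *
o=env.get_obs();print(o['tool_pos'],o['tool_rot'])
c=snap('wrist','w1.png'); j=jig()
for n,P in dict(knobtop=(0,.1265,.078),hole=(-.05,0,.054),c1=(-.07,.162,.014),c4=(.07,.162,.014),c2=(.07,-.084,.014)).items(): print(n,proj(c,j(P)))
print('cam',-c['R'].T@c['t'])
E
```

```text
[0.5388913  0.16518928 0.29975279] [-1.79960712e+02  1.13846989e-01  7.68031231e+01]
knobtop [252.74554715 206.45469802]
hole [195.05878714 334.03978753]
c1 [169.59265821 140.2344593 ]
c4 [336.25144683 140.34207831]
c2 [318.17284855 370.40990979]
cam [0.5547559  0.23678572 0.27902665]
```

View pics/w1.png

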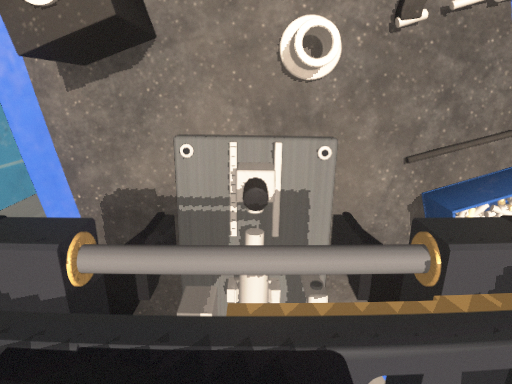

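Wrist view: base far corners at about (175,135) and (336,136), knob's dark top near (256,198), block back edge at row 166.

```bash
python3 - <<'E'
from h import *
c=dict(np.load('pics/w1.png.npz')); x,y,a=np.load('jig.npy')
inv=lambda X:np.round(np.r_[np.array([[np.cos(a),np.sin(a)],[-np.sin(a),np.cos(a)]])@(X[:2]-[x,y])*1e3,X[2]*1e3],1)
g=cv2.cvtColor(c['img'],cv2.COLOR_RGB2GRAY)
print(g[150:222:2,256]); print(g[190,236:280]);print(g[204,236:280])
print(g[130,165:185],g[150:151,168:184],g[126:144,256],g[150,328:344])
for n,u,v,z in [('c1',175,135,.014),('c4',336,136,.014),('blk',256,166,.048),('knob',256,198,.078),('screw1',187,151,.014),('screw4',325,153,.014)]: print(n,inv(onz(c,u,v,z)))
E
```

```text
[145 145 141 145 147 147 141 139 144 144 199 245 247 247  69  50  51  52
  53  84  79  78  76  75  70  69  65  52  55  51  66 245 101  91  90  89]
[149 166 171 171 173 173 162 114  48  50  49  57  64  71  74  78  78  80
  81  81  79  79  78  84  85  83  82  71  55  53  51 147 235 248 248 248
 247 243 223 175 173 183 229 244]
[143  94  93  94  92  91  91  83  60  51  58  65  65  61  54  58  58  59
  56  50  52  52  55  69  65  64  64  57  57  53  53  72  96  95  92  95
 106 141 167 173 173 170 167 142]
[122 123 123 125 121 120 120 119 118 119 124 123 122 122 117 121 120 119
 118 115] [[115 115 117 119 119 118 106 128 141 145 146 131 245 247 233  66]] [111 112 117 118 117 119 117 116 119  95  87 111 128 137 143 144 147 142] [241 246 244 196 145 144 143 133 125 112 113 116 112 113 113 116]
c1 [-65.2 166.4  14. ]
c4 [ 69.5 165.6  14. ]
blk [  2.4 147.5  48. ]
knob [  2.2 132.5  78. ]
screw1 [-55.8 152.8  14. ]
screw4 [ 61.1 151.2  14. ]
```

```bash
python3 - <<'E'
from h import *
j=jig(); p=j((.0022,.0025,0)); a=np.load('jig.npy')[2]; np.save('jig.npy',[p[0],p[1],a]); print(p,np.degrees(a))
go(jig()((0,.130,.234)),76.75)
E
```

```text
[0.51126663 0.04415396 0.        ] -13.248089124415923
shift [0.38 0.23 6.6 ] twist [-0.07  0.04  0.27]
```

{"name": "servo_tool", "arguments": {
  "newtons": 25,
  "plan": [
    {"xyz": [0.4,0.2,3],"twist": [0,0,0],"jaw": 0},
    {"xyz": [0.4,0.2,5],"twist": [0,0,0],"jaw": 0},
    {"xyz": [0.4,0.2,6.6],"twist": [0,0,0],"jaw": 0},
    {"xyz": [0.4,0.2,6.6],"twist": [0,0,0],"jaw": 0.5},
    {"xyz": [0.4,0.2,6.6],"twist": [0,0,0],"jaw": 0.9},
    {"xyz": [0.4,0.2,6.6],"twist": [0,0,0],"jaw": 0.9},
    {"xyz": [0.4,0.2,6.6],"twist": [0,0,0],"jaw": 0.9},
    {"xyz": [0.4,0.2,6.6],"twist": [0,0,0],"jaw": 0.9}
  ]
}}

```text
time_s: 2.15
tool_pos: [0.5413, 0.1722, 0.2361]
tool_rot: [179.9, -0.1, 77.2]
force: [-0.1, -0.7, 0.1]
grip_width: 0.0615
grasp_force: 0.0
```

{"name": "servo_tool", "arguments": {
  "plan": [
    {"xyz": [0,0,0],"twist": [0,0,0],"jaw": 0.9},
    {"xyz": [0,0,0],"twist": [0,0,0],"jaw": 0.9},
    {"xyz": [0,0,0],"twist": [0,0,0],"jaw": 0.9},
    {"xyz": [0,0,0],"twist": [0,0,0],"jaw": 0.9},
    {"xyz": [0,0,0],"twist": [0,0,0],"jaw": 0.9},
    {"xyz": [0,0,0],"twist": [0,0,0],"jaw": 0.9},
    {"xyz": [0,0,0],"twist": [0,0,0],"jaw": 0.9},
    {"xyz": [0,0,0],"twist": [0,0,0],"jaw": 0.9}
  ]
}}

```text
time_s: 2.82
tool_pos: [0.5414, 0.1715, 0.2347]
tool_rot: [179.9, -0.0, 77.1]
force: [3.4, -2.0, -2.8]
grip_width: 0.0173
grasp_force: 25.0
```

{"name": "servo_tool", "arguments": {
  "plan": [
    {"xyz": [-0.5,0,0],"twist": [0,0,0],"jaw": 0.9},
    {"xyz": [-1.0,0,0],"twist": [0,0,0],"jaw": 0.9},
    {"xyz": [-1.5,0,0],"twist": [0,0,0],"jaw": 0.9},
    {"xyz": [-2.0,0,0],"twist": [0,0,0],"jaw": 0.9},
    {"xyz": [-2.4,0,0],"twist": [0,0,0],"jaw": 0.9},
    {"xyz": [-2.8,0,0],"twist": [0,0,0],"jaw": 0.9},
    {"xyz": [-3.0,0,0],"twist": [0,0,0],"jaw": 0.9},
    {"xyz": [-3.0,0,0],"twist": [0,0,0],"jaw": 0.9}
  ]
}}

```text
time_s: 3.48
tool_pos: [0.5343, 0.1428, 0.2347]
tool_rot: [179.9, -0.1, 77.1]
force: [5.9, 4.1, -5.8]
grip_width: 0.0169
grasp_force: 25.0
```

```bash
python3 - <<'E'
from h import *
print(env.get_obs()['force']); x,y,a=np.load('jig.npy')
t=env.get_obs()['tool_pos'][:2]-[x,y];print(np.array([[np.cos(a),np.sin(a)],[-np.sin(a),np.cos(a)]])@t)
E
```

```text
[ 5.94904392  4.08831158 -5.764661  ]
[-0.00022231  0.1012881 ]
```

{"name": "servo_tool", "arguments": {
  "plan": [
    {"xyz": [-0.2,0,0],"twist": [0,0,0],"jaw": 0.9},
    {"xyz": [-0.4,0,0],"twist": [0,0,0],"jaw": 0.9},
    {"xyz": [-0.6,0,0],"twist": [0,0,0],"jaw": 0.9},
    {"xyz": [-0.6,0,0],"twist": [0,0,0],"jaw": 0.9}
  ]
}}

```text
time_s: 3.82
tool_pos: [0.5329, 0.1375, 0.2347]
tool_rot: [179.9, -0.2, 77.2]
force: [6.2, 4.2, -5.9]
grip_width: 0.0175
grasp_force: 25.0
```

{"name": "servo_tool", "arguments": {
  "plan": [
    {"xyz": [-0.2,0,0],"twist": [0,0,0],"jaw": 0.9},
    {"xyz": [-0.4,0,0],"twist": [0,0,0],"jaw": 0.9},
    {"xyz": [-0.4,0,0],"twist": [0,0,0],"jaw": 0.9}
  ]
}}

```text
time_s: 4.07
tool_pos: [0.5323, 0.1358, 0.2348]
tool_rot: [179.9, -0.4, 77.2]
force: [7.9, 9.9, -10.0]
grip_width: 0.0176
grasp_force: 25.0
```

{"name": "servo_tool", "arguments": {
  "plan": [
    {"xyz": [-0.3,0,0],"twist": [0,0,0],"jaw": 0.9},
    {"xyz": [-0.5,0,0],"twist": [0,0,0],"jaw": 0.9},
    {"xyz": [-0.5,0,0],"twist": [0,0,0],"jaw": 0.9},
    {"xyz": [-0.5,0,0],"twist": [0,0,0],"jaw": 0.9}
  ]
}}

```text
time_s: 4.4
tool_pos: [0.5317, 0.1348, 0.2348]
tool_rot: [179.7, -0.7, 77.4]
force: [12.1, 18.2, -15.4]
grip_width: 0.0173
grasp_force: 25.0
```

```bash
python3 - <<'E'
from h import *
t=snap('top','t2.png')['img'][:,:,::-1];s=snap('scene','s2.png')['img'][:,:,::-1]
A=cv2.resize(t[145:220,170:270],(400,300),interpolation=cv2.INTER_CUBIC)
C=cv2.resize(s[130:220,190:310],(400,300),interpolation=cv2.INTER_CUBIC)
cv2.imwrite('pics/z2.png',np.hstack([A,C]))
E
```

```text
(no output)
```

View pics/z2.png

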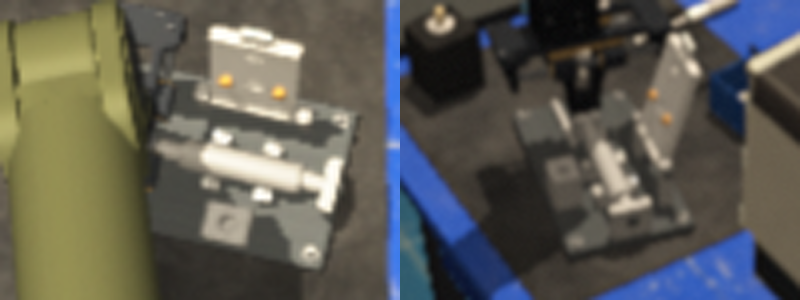

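{"name": "servo_tool", "arguments": {
  "plan": [
    {"xyz": [0.3,0,0],"twist": [0,0,0],"jaw": 0.4},
    {"xyz": [0.3,0,0],"twist": [0,0,0],"jaw": 0.4},
    {"xyz": [0.3,0,0],"twist": [0,0,0],"jaw": 0.4},
    {"xyz": [0.3,0,0],"twist": [0,0,0],"jaw": 0.4},
    {"xyz": [0.3,0,-3],"twist": [0,0,0],"jaw": 0.4},
    {"xyz": [0.3,0,-7],"twist": [0,0,0],"jaw": 0.4},
    {"xyz": [0.3,0,-11],"twist": [0,0,0],"jaw": 1},
    {"xyz": [0.3,0,-15],"twist": [0,0,0],"jaw": 1},
    {"xyz": [0.3,0,-19],"twist": [0,0,0],"jaw": 1},
    {"xyz": [0.3,0,-19],"twist": [0,0,0],"jaw": 1}
  ]
}}

```text
time_s: 5.33
tool_pos: [0.5331, 0.1294, 0.4334]
tool_rot: [179.4, -0.5, 77.0]
force: [1.9, 0.3, 0.7]
grip_width: 0.0333
grasp_force: 0.0
```

```bash
python3 - <<'E'
from h import *
print(env.get_obs()['force'],env.get_obs()['grip_width']); j=jig()
t=snap('top','t3.png')
go(j((.125,0,.42)),76.75)
E
```

```text
[1.88506046 0.26452847 0.74393909] 0.03333494236974911
shift [-8.86 12.34  1.  ] twist [ 0.38 -0.29  0.3 ]
```

{"name": "servo_tool", "arguments": {
  "plan": [
    {"xyz": [-8.9,12.3,1],"twist": [0.4,-0.3,0.3],"jaw": 1},
    {"xyz": [-8.9,12.3,1],"twist": [0.4,-0.3,0.3],"jaw": 1},
    {"xyz": [-8.9,12.3,1],"twist": [0.4,-0.3,0.3],"jaw": 1},
    {"xyz": [-8.9,12.3,1],"twist": [0.4,-0.3,0.3],"jaw": 1},
    {"xyz": [-8.9,12.3,1],"twist": [0.4,-0.3,0.3],"jaw": 1},
    {"xyz": [-8.9,12.3,1],"twist": [0.4,-0.3,0.3],"jaw": 1}
  ]
}}

```text
time_s: 5.88
tool_pos: [0.6315, 0.0138, 0.4126]
tool_rot: [-179.4, 0.4, 76.6]
force: [-0.0, 1.0, 0.0]
grip_width: 0.0009
grasp_force: 0.0
```

```bash
python3 - <<'E'
from h import *
o=env.get_obs();print(o['force'],o['grip_width']); j=jig()
c=snap('wrist','w3.png');s=snap('scene','s3.png')
C=cv2.resize(s['img'][100:220,190:350,::-1],(400,300),interpolation=cv2.INTER_CUBIC)
cv2.imwrite('pics/z3.png',np.hstack([cv2.resize(c['img'][:,:,::-1],(400,300)),C]))
go(j((.125,0,.337)),76.75)
for th in (1.7,1.8,1.9): print(th,[np.round((proj(s,j((.05-.118*np.cos(th)+.005*np.sin(th),y,.059+.118*np.sin(th)+.005*np.cos(th))))-[190,100])*2.5+[400,0]) for y in(-.035,.035)])
E
```

```text
[-0.04381576  0.95436545  0.04220754] 0.0009216772915296498
shift [-0.07  0.3   7.65] twist [-0.55  0.3   0.11]
1.7 [array([613., 127.]), array([595.,  99.])]
1.8 [array([621., 127.]), array([603.,  99.])]
1.9 [array([629., 128.]), array([611.,  99.])]
```

View pics/z3.png

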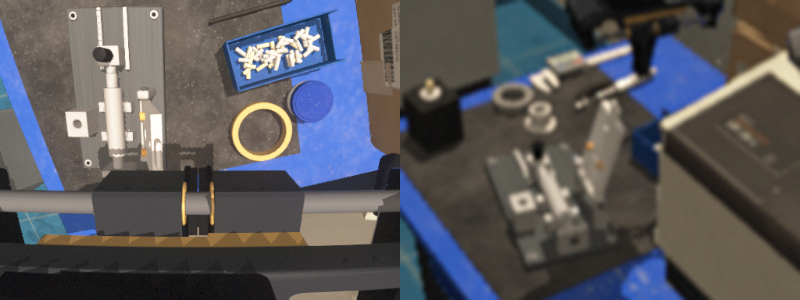

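{"name": "servo_tool", "arguments": {
  "plan": [
    {"xyz": [-0.1,0.3,4],"twist": [-0.5,0.3,0],"jaw": 1},
    {"xyz": [-0.1,0.3,7.6],"twist": [-0.5,0.3,0],"jaw": 1},
    {"xyz": [-0.1,0.3,7.6],"twist": [-0.5,0.3,0],"jaw": 1},
    {"xyz": [-0.1,0.3,7.6],"twist": [-0.5,0.3,0],"jaw": 1}
  ]
}}

```text
time_s: 6.32
tool_pos: [0.6324, 0.0164, 0.3372]
tool_rot: [-179.8, 0.0, 77.0]
force: [-0.2, 0.9, 0.5]
grip_width: 0.0008
grasp_force: 0.0
```

```bash
python3 - <<'E'
from h import *
o=env.get_obs(); x,y,a=np.load('jig.npy'); t=o['tool_pos'][:2]-[x,y]
t=np.array([[np.cos(a),np.sin(a)],[-np.sin(a),np.cos(a)]])@t; z=o['tool_pos'][2]; print(t,z,o['force'])
for th in (1.8,1.6,1.4,1.2,1.,.8,.6,.4,.2,.08):
    s,c=np.sin(th),np.cos(th); cx=.05-.1*c+.005*s+.015; cz=.059+.1*s+.005*c+.182
    print(th,'y',round((cx-t[0])*100,1),'z',round((z-cz)*100,1))
E
```

```text
[0.12425243 0.00074729] 0.3371540196141034 [-0.16051599  0.89185698  0.52980629]
1.8 y -3.2 z -0.0
1.6 y -5.1 z -0.4
1.4 y -7.1 z -0.3
1.2 y -9.1 z 0.1
1.0 y -10.9 z 0.9
0.8 y -12.5 z 2.1
0.6 y -13.9 z 3.6
0.4 y -14.9 z 5.3
0.2 y -15.6 z 7.1
0.08 y -15.9 z 8.3
```

{"name": "servo_tool", "arguments": {
  "plan": [
    {"xyz": [0,-1.5,-0.1],"twist": [0,0,0],"jaw": 1},
    {"xyz": [0,-2.5,-0.2],"twist": [0,0,0],"jaw": 1},
    {"xyz": [0,-3.3,-0.4],"twist": [0,0,0],"jaw": 1},
    {"xyz": [0,-4.2,-0.5],"twist": [0,0,0],"jaw": 1},
    {"xyz": [0,-5.1,-0.5],"twist": [0,0,0],"jaw": 1},
    {"xyz": [0,-6.1,-0.4],"twist": [0,0,0],"jaw": 1},
    {"xyz": [0,-7.1,-0.3],"twist": [0,0,0],"jaw": 1},
    {"xyz": [0,-8.1,-0.1],"twist": [0,0,0],"jaw": 1},
    {"xyz": [0,-9.1,0.1],"twist": [0,0,0],"jaw": 1},
    {"xyz": [0,-9.1,0.1],"twist": [0,0,0],"jaw": 1}
  ]
}}

```text
time_s: 7.15
tool_pos: [0.5427, 0.036, 0.3365]
tool_rot: [-179.9, 0.0, 76.9]
force: [-0.8, -0.3, -0.5]
grip_width: 0.0
grasp_force: 0.0
```

{"name": "servo_tool", "arguments": {
  "plan": [
    {"xyz": [0,-0.9,0.4],"twist": [0,0,0],"jaw": 1},
    {"xyz": [0,-1.8,0.8],"twist": [0,0,0],"jaw": 1},
    {"xyz": [0,-2.6,1.4],"twist": [0,0,0],"jaw": 1},
    {"xyz": [0,-3.4,2.0],"twist": [0,0,0],"jaw": 1},
    {"xyz": [0,-4.1,2.7],"twist": [0,0,0],"jaw": 1},
    {"xyz": [0,-4.8,3.5],"twist": [0,0,0],"jaw": 1},
    {"xyz": [0,-5.3,4.3],"twist": [0,0,0],"jaw": 1},
    {"xyz": [0,-5.8,5.2],"twist": [0,0,0],"jaw": 1},
    {"xyz": [0,-5.8,5.2],"twist": [0,0,0],"jaw": 1}
  ]
}}

```text
time_s: 7.9
tool_pos: [0.4868, 0.0487, 0.2828]
tool_rot: [-179.8, 0.1, 76.9]
force: [-0.1, -0.4, -0.7]
grip_width: 0.0001
grasp_force: 0.0
```

```bash
python3 - <<'E'
from h import *
o=env.get_obs();print(o['force'])
c=snap('wrist','w4.png');s=snap('scene','s4.png')
C=cv2.resize(s['img'][100:220,190:350,::-1],(400,300),interpolation=cv2.INTER_CUBIC)
cv2.imwrite('pics/z4.png',np.hstack([cv2.resize(c['img'][:,:,::-1],(400,300)),C]))
E
```

```text
[-0.06672973 -0.42055794 -0.73761851]
```

View pics/z4.png

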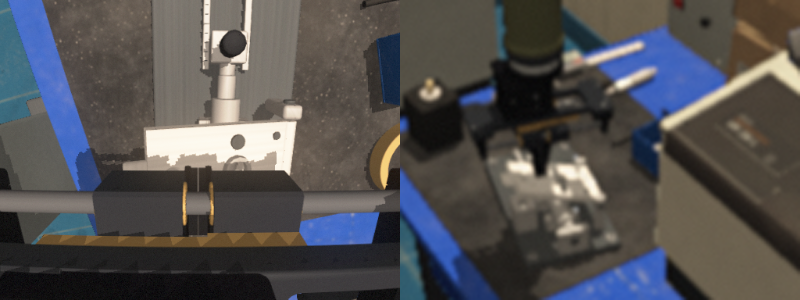

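The leaf has swung over and leans at about 0.3–0.4 rad, under the fingers. I'll push it the rest of the way down.

{"name": "servo_tool", "arguments": {
  "plan": [
    {"xyz": [0,-0.4,0.8],"twist": [0,0,0],"jaw": 1},
    {"xyz": [0,-0.7,1.6],"twist": [0,0,0],"jaw": 1},
    {"xyz": [0,-0.9,2.3],"twist": [0,0,0],"jaw": 1},
    {"xyz": [0,-1.0,2.8],"twist": [0,0,0],"jaw": 1},
    {"xyz": [0,-1.0,3.1],"twist": [0,0,0],"jaw": 1},
    {"xyz": [0,-1.0,3.1],"twist": [0,0,0],"jaw": 1},
    {"xyz": [0,-1.0,3.1],"twist": [0,0,0],"jaw": 1}
  ]
}}

```text
time_s: 8.58
tool_pos: [0.4791, 0.0508, 0.2543]
tool_rot: [179.9, 0.0, 76.8]
force: [-0.4, -0.6, 0.2]
grip_width: 0.0007
grasp_force: 0.0
```

{"name": "servo_tool", "arguments": {
  "plan": [
    {"xyz": [0,0,0.3],"twist": [0,0,0],"jaw": 1},
    {"xyz": [0,0,0.5],"twist": [0,0,0],"jaw": 1},
    {"xyz": [0,0,0.7],"twist": [0,0,0],"jaw": 1},
    {"xyz": [0,0,0.7],"twist": [0,0,0],"jaw": 1},
    {"xyz": [0,0,0.7],"twist": [0,0,0],"jaw": 1}
  ]
}}

```text
time_s: 9.0
tool_pos: [0.4795, 0.0509, 0.2484]
tool_rot: [179.9, -0.1, 76.8]
force: [-2.5, -1.2, 7.8]
grip_width: 0.0006
grasp_force: 3.7
```

```bash
python3 - <<'E'
from h import *
c=dict(np.load('pics/t0.png.npz'))
print('bottle top',onz(c,386,222,.13),'plug',onz(c,292,211,.013),'dev',onz(c,385,182,.05))
o=env.get_obs(); z=o['tool_pos']
go((.43,-.05,.385),82)
go((.4195,-.334,.33),90)
E
```

```text
bottle top [ 0.37604565 -0.44816651  0.13      ] plug [ 0.42236443 -0.16181941  0.013     ] dev [ 0.51018866 -0.47174143  0.05      ]
shift [-10.94  -2.49 -13.67] twist [ 0.14 -0.05 -5.16]
shift [-38.83   2.94  -8.19] twist [  0.14  -0.04 -13.16]
```

{"name": "servo_tool", "arguments": {
  "plan": [
    {"xyz": [0,0,-4],"twist": [0,0,0],"jaw": 1},
    {"xyz": [0,0,-8],"twist": [0,0,0],"jaw": 0.4},
    {"xyz": [-2,-0.5,-11],"twist": [0,0,-2],"jaw": 0.4},
    {"xyz": [-5.5,-1.2,-13.7],"twist": [0,0,-5],"jaw": 0.4},
    {"xyz": [-9,-2,-13.7],"twist": [0,0,-5],"jaw": 0.4},
    {"xyz": [-10.9,-2.5,-13.7],"twist": [0,0,-5],"jaw": 0.4},
    {"xyz": [-10.9,-2.5,-13.7],"twist": [0,0,-5],"jaw": 0.4},
    {"xyz": [-10.9,-2.5,-13.7],"twist": [0,0,-5],"jaw": 0.4}
  ]
}}

```text
time_s: 9.67
tool_pos: [0.4292, -0.0502, 0.384]
tool_rot: [179.9, -0.1, 81.7]
force: [-0.5, 0.8, -0.3]
grip_width: 0.0392
grasp_force: 0.0
```

```bash
python3 - <<'E'
from h import *
go((.4195,-.334,.32),90)
E
```

```text
shift [-28.24   3.12   6.36] twist [ 0.11 -0.09 -8.29]
```

{"name": "servo_tool", "arguments": {
  "plan": [
    {"xyz": [-4,0.4,0],"twist": [0,0,-3],"jaw": 0.4},
    {"xyz": [-8,0.9,0],"twist": [0,0,-8.3],"jaw": 0.4},
    {"xyz": [-12,1.3,2],"twist": [0,0,-8.3],"jaw": 0.4},
    {"xyz": [-16,1.8,4],"twist": [0,0,-8.3],"jaw": 0.4},
    {"xyz": [-20,2.2,6],"twist": [0,0,-8.3],"jaw": 0.4},
    {"xyz": [-24,2.7,6.4],"twist": [0,0,-8.3],"jaw": 0.4},
    {"xyz": [-28.2,3.1,6.4],"twist": [0,0,-8.3],"jaw": 0.4},
    {"xyz": [-28.2,3.1,6.4],"twist": [0,0,-8.3],"jaw": 0.4},
    {"xyz": [-28.2,3.1,6.4],"twist": [0,0,-8.3],"jaw": 0.4},
    {"xyz": [-28.2,3.1,6.4],"twist": [0,0,-8.3],"jaw": 0.4}
  ]
}}

```text
time_s: 10.5
tool_pos: [0.4213, -0.3321, 0.3191]
tool_rot: [-179.9, 0.0, 90.2]
force: [0.4, 0.5, 0.1]
grip_width: 0.0521
grasp_force: 0.0
```

```bash
python3 - <<'E'
from h import *
c=snap('wrist','w5.png'); t=snap('top','t5.png');s=snap('scene','s5.png')
A=cv2.resize(t['img'][145:220,170:270,::-1],(400,300),interpolation=cv2.INTER_CUBIC)
C=cv2.resize(s['img'][130:220,190:310,::-1],(400,300),interpolation=cv2.INTER_CUBIC)
B=cv2.resize(c['img'][:,:,::-1],(400,300))
cv2.imwrite('pics/z5.png',np.vstack([np.hstack([A,B]),np.hstack([C,C])]))
for z in(.049,.079): print(proj(c,(.4195,-.334,z)))
o=env.get_obs();print(o['tool_pos'],o['tool_rot'])
E
```

```text
[252.27138686 188.94460784]
[252.11738251 200.84811889]
[ 0.42158115 -0.33099965  0.31997439] [ 1.79894466e+02 -6.98192165e-02  9.03521418e+01]
```

View pics/z5.png

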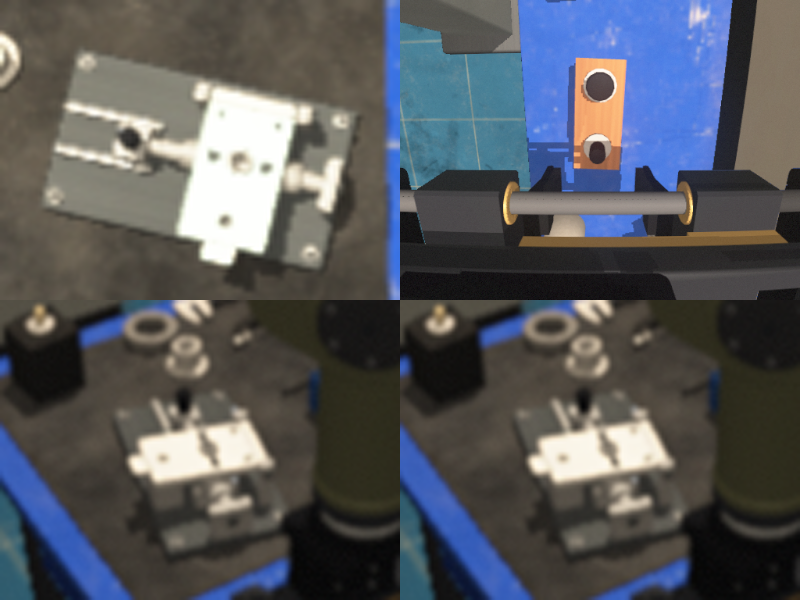

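The leaf lies on the shaft and the stop stayed against it. The slim pin sits under the gripper, at wrist pixel (252,190) as predicted. Now the grasp.

```bash
python3 - <<'E'
from h import *
go((.4195,-.334,.235),90)
c=dict(np.load('pics/t5.png.npz')); s=dict(np.load('pics/s5.png.npz')); x,y,a=np.load('jig.npy')
inv=lambda X:np.round(np.array([[np.cos(a),np.sin(a)],[-np.sin(a),np.cos(a)]])@(X[:2]-[x,y])*1e3,1)
def dark(c,P,w,z):
    u,v=proj(c,P); u0,v0=int(round(u)),int(round(v)); g=cv2.cvtColor(c['img'],cv2.COLOR_RGB2GRAY)[v0-w:v0+w+1,u0-w:u0+w+1].astype(float)
    m=np.clip(np.percentile(g,70)-g-15,0,None); Y,X=np.mgrid[-w:w+1,-w:w+1]
    uu,vv=u0+(m*X).sum()/m.sum(),v0+(m*Y).sum()/m.sum(); print((u,v),(uu,vv)); return inv(onz(c,uu,vv,z))
j=jig(); P=j((-.05,0,.070))
print('top',dark(c,P,3,.070)); print('scene',dark(s,P,3,.070))
E
```

```text
shift [-0.31 -0.23  8.5 ] twist [ 0.11 -0.07  0.35]
(np.float64(226.131275423313), np.float64(199.27081281453437)) (np.float64(225.7568093385214), np.float64(199.69260700389106))
top [-51.6   0.9]
(np.float64(239.21382487212858), np.float64(176.5499882643564)) (np.float64(238.4179104477612), np.float64(176.9900497512438))
scene [-53.3  -1.3]
```

{"name": "servo_tool", "arguments": {
  "newtons": 30,
  "plan": [
    {"xyz": [-0.3,-0.2,3],"twist": [0,0,0],"jaw": 0.4},
    {"xyz": [-0.3,-0.2,6],"twist": [0,0,0],"jaw": 0.4},
    {"xyz": [-0.3,-0.2,8.5],"twist": [0,0,0],"jaw": 0.4},
    {"xyz": [-0.3,-0.2,8.5],"twist": [0,0,0],"jaw": 0.4},
    {"xyz": [-0.3,-0.2,8.5],"twist": [0,0,0],"jaw": 0.95},
    {"xyz": [-0.3,-0.2,8.5],"twist": [0,0,0],"jaw": 0.95},
    {"xyz": [-0.3,-0.2,8.5],"twist": [0,0,0],"jaw": 0.95},
    {"xyz": [-0.3,-0.2,8.5],"twist": [0,0,0],"jaw": 0.95},
    {"xyz": [-0.3,-0.2,8.5],"twist": [0,0,0],"jaw": 0.95},
    {"xyz": [-0.3,-0.2,8.5],"twist": [0,0,0],"jaw": 0.95}
  ]
}}

```text
time_s: 11.48
tool_pos: [0.4189, -0.3363, 0.2362]
tool_rot: [179.8, 0.0, 90.2]
force: [-0.3, -0.3, -0.7]
grip_width: 0.02
grasp_force: 0.0
```

{"name": "servo_tool", "arguments": {
  "plan": [
    {"xyz": [0,0,0.1],"twist": [0,0,0],"jaw": 0.95},
    {"xyz": [0,0,0.1],"twist": [0,0,0],"jaw": 0.95},
    {"xyz": [0,0,0.1],"twist": [0,0,0],"jaw": 0.95},
    {"xyz": [0,0,0.1],"twist": [0,0,0],"jaw": 0.95}
  ]
}}

```text
time_s: 11.82
tool_pos: [0.419, -0.3365, 0.2354]
tool_rot: [179.8, 0.0, 90.1]
force: [-0.6, 1.3, 7.7]
grip_width: 0.0151
grasp_force: 30.0
```

```bash
python3 - <<'E'
from h import *
o=env.get_obs();print(o['tool_pos'],o['tool_rot'],o['force'],o['grip_width'])
E
```

```text
[ 0.41900332 -0.33645839  0.23544097] [1.79829362e+02 8.55767335e-03 9.01477346e+01] [-0.64463756  1.33540525  7.72130094] 0.015132932971066404
```

{"name": "servo_tool", "arguments": {
  "plan": [
    {"xyz": [0,0,-1],"twist": [0,0,0],"jaw": 0.95},
    {"xyz": [0,0,-3],"twist": [0,0,0],"jaw": 0.95},
    {"xyz": [0,0,-6],"twist": [0,0,0],"jaw": 0.95},
    {"xyz": [0,0,-10],"twist": [0,0,0],"jaw": 0.95},
    {"xyz": [0,0,-14],"twist": [0,0,0],"jaw": 0.95},
    {"xyz": [0,0,-14],"twist": [0,0,0],"jaw": 0.95},
    {"xyz": [0,0,-14],"twist": [0,0,0],"jaw": 0.95}
  ]
}}

```text
time_s: 12.4
tool_pos: [0.4187, -0.3369, 0.3769]
tool_rot: [179.6, 0.1, 90.1]
force: [-0.1, 0.4, -1.6]
grip_width: 0.0147
grasp_force: 30.0
```

```bash
python3 - <<'E'
from h import *
o=env.get_obs();print(o['tool_pos'],o['force'],o['grip_width'])
t=snap('top','t6.png');s=snap('scene','s6.png');c=snap('wrist','w6.png')
p=o['tool_pos']-[0,0,.164]; u,v=proj(s,p).astype(int);print(u,v)
C=cv2.resize(s['img'][v-30:v+45,u-50:u+50,::-1],(400,300),interpolation=cv2.INTER_CUBIC)
cv2.imwrite('pics/z6.png',np.hstack([cv2.resize(c['img'][:,:,::-1],(400,300)),C]))
go((.43,-.05,.385),82)
E
```

```text
[ 0.41866602 -0.33692646  0.37692398] [-0.1191818   0.37305095 -1.64824403] 0.014679418683718456
297 223
shift [28.56  1.28 -1.16] twist [-0.01 -0.05  8.15]
```

View pics/z6.png

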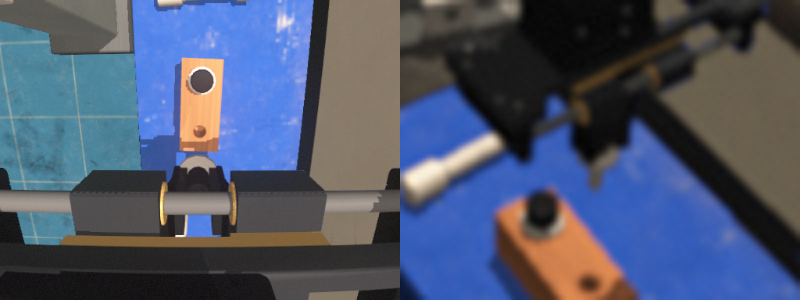

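```bash
python3 - <<'E'
from h import *
c=dict(np.load('pics/w6.png.npz'));g=cv2.cvtColor(c['img'],cv2.COLOR_RGB2GRAY)
o=env.get_obs();R=Ro.from_euler('xyz',o['tool_rot'],degrees=True);T=o['tool_pos']
print('w col',[list(g[186:216,u]) for u in (250,256)])
for dx in(-.002,0,.002):
    print(dx,[np.round(proj(c,T+R.apply((dx+r,0,d))),1) for r,d in((.015,.1914),(.015,.1864))])
row=c['img'][204].astype(int); print(row[225:285].sum(1)//3)
E
```

```text
w col [[np.uint8(124), np.uint8(120), np.uint8(121), np.uint8(120), np.uint8(121), np.uint8(120), np.uint8(123), np.uint8(105), np.uint8(90), np.uint8(95), np.uint8(89), np.uint8(97), np.uint8(110), np.uint8(115), np.uint8(172), np.uint8(171), np.uint8(167), np.uint8(166), np.uint8(169), np.uint8(169), np.uint8(169), np.uint8(168), np.uint8(168), np.uint8(165), np.uint8(165), np.uint8(169), np.uint8(169), np.uint8(119), np.uint8(57), np.uint8(38)], [np.uint8(125), np.uint8(121), np.uint8(124), np.uint8(120), np.uint8(120), np.uint8(121), np.uint8(120), np.uint8(111), np.uint8(95), np.uint8(89), np.uint8(90), np.uint8(90), np.uint8(106), np.uint8(116), np.uint8(143), np.uint8(167), np.uint8(167), np.uint8(166), np.uint8(167), np.uint8(166), np.uint8(164), np.uint8(166), np.uint8(167), np.uint8(168), np.uint8(167), np.uint8(167), np.uint8(168), np.uint8(116), np.uint8(60), np.uint8(37)]]
-0.002 [array([254. , 203.4]), array([254. , 206.4])]
0 [array([254. , 200.1]), array([254., 203.])]
0.002 [array([254. , 196.7]), array([254. , 199.6])]
[117 148 148 148 150 149 149 147 149 151 145 126 125 145 167 166 165 168
 167 165 168 168 164 165 166 166 166 162 162 163 162 164 163 166 163 164
 162 162 163 163 161 156 145 119 109 115 128 145 151 150 149 148 151 151
 151 150 151 152 152 152]
```

{"name": "servo_tool", "arguments": {
  "plan": [
    {"xyz": [4,0.2,-0.5],"twist": [0,0,0],"jaw": 0.95},
    {"xyz": [8,0.4,-1],"twist": [0,0,0],"jaw": 0.95},
    {"xyz": [12,0.5,-1.2],"twist": [0,0,2],"jaw": 0.95},
    {"xyz": [16,0.7,-1.2],"twist": [0,0,4],"jaw": 0.95},
    {"xyz": [20,0.9,-1.2],"twist": [0,0,6],"jaw": 0.95},
    {"xyz": [24,1.1,-1.2],"twist": [0,0,8],"jaw": 0.95},
    {"xyz": [28.5,1.3,-1.2],"twist": [0,0,8],"jaw": 0.95},
    {"xyz": [28.5,1.3,-1.2],"twist": [0,0,8],"jaw": 0.95},
    {"xyz": [28.5,1.3,-1.2],"twist": [0,0,8],"jaw": 0.95}
  ]
}}

```text
time_s: 13.3
tool_pos: [0.4301, -0.0482, 0.3846]
tool_rot: [-179.9, 0.1, 82.5]
force: [0.3, -0.6, -0.8]
grip_width: 0.015
grasp_force: 30.0
```

```bash
python3 - <<'E'
from h import *
p=jig()((-.05,-.085,.36));print(p);go(p,76.75)
E
```

```text
[ 0.44311801 -0.02712553  0.36      ]
shift [2.26 1.02 2.46] twist [-0.08  0.11  5.75]
```

{"name": "servo_tool", "arguments": {
  "plan": [
    {"xyz": [2.3,1.0,2.5],"twist": [0,0,5.7],"jaw": 0.95},
    {"xyz": [2.3,1.0,2.5],"twist": [0,0,5.7],"jaw": 0.95},
    {"xyz": [2.3,1.0,2.5],"twist": [0,0,5.7],"jaw": 0.95},
    {"xyz": [2.3,1.0,2.5],"twist": [0,0,5.7],"jaw": 0.95},
    {"xyz": [2.3,1.0,2.5],"twist": [0,0,5.7],"jaw": 0.95}
  ]
}}

```text
time_s: 13.72
tool_pos: [0.4436, -0.0312, 0.3614]
tool_rot: [179.9, 0.0, 76.3]
force: [-0.1, 0.3, -0.6]
grip_width: 0.0151
grasp_force: 30.0
```

```bash
python3 - <<'E'
from h import *
o=env.get_obs();print(o['tool_pos'],o['tool_rot'])
c=snap('wrist','w7.png');j=jig()
for n,P in dict(hole=(-.05,0,.070),tab=(-.084,0,.07),bush=(0,0,.072),e1=(-.068,-.035,.07),e2=(-.068,.035,.07)).items(): print(n,proj(c,j(P)))
E
```

```text
[ 0.44362714 -0.03117896  0.36144276] [1.79900156e+02 2.28146913e-02 7.63466710e+01]
hole [251.16632528  74.38334244]
tab [209.45406772  74.82345979]
bush [312.90318801  74.01369397]
e1 [230.10906198 118.01341142]
e2 [228.0201962   28.73746014]
```

View pics/w7.png

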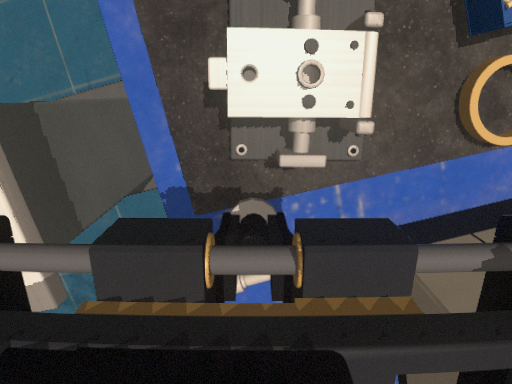

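Leaf hole at (249.5,73), against a prediction of (251,74), so the frame is good to about 1.3 mm. The pin's shoulder rim is at (252,200).

```bash
python3 - <<'E'
from h import *
p=jig()((-.0507,-.001,.315));print(p);go(p,76.75)
E
```

```text
[0.46168674 0.05479938 0.315     ]
shift [ 8.76 -0.28  4.67] twist [ 0.12 -0.01 -0.4 ]
```

{"name": "servo_tool", "arguments": {
  "plan": [
    {"xyz": [4,-0.1,1],"twist": [0,0,-0.4],"jaw": 0.95},
    {"xyz": [8,-0.3,2.5],"twist": [0,0,-0.4],"jaw": 0.95},
    {"xyz": [8.8,-0.3,4.7],"twist": [0,0,-0.4],"jaw": 0.95},
    {"xyz": [8.8,-0.3,4.7],"twist": [0,0,-0.4],"jaw": 0.95},
    {"xyz": [8.8,-0.3,4.7],"twist": [0,0,-0.4],"jaw": 0.95},
    {"xyz": [8.8,-0.3,4.7],"twist": [0,0,-0.4],"jaw": 0.95},
    {"xyz": [8.8,-0.3,4.7],"twist": [0,0,-0.4],"jaw": 0.95}
  ]
}}

```text
time_s: 14.35
tool_pos: [0.462, 0.055, 0.3157]
tool_rot: [179.8, -0.1, 76.7]
force: [-0.1, -0.2, 0.4]
grip_width: 0.015
grasp_force: 30.0
```

```bash
python3 - <<'E'
from h import *
p=jig()((-.0507,-.001,.295));go(p,76.75);print(env.get_obs()['force'])
E
```

```text
shift [-0.03 -0.03  2.07] twist [ 0.22 -0.08 -0.05]
[-0.14078359 -0.16653408  0.44031119]
```

{"name": "servo_tool", "arguments": {
  "plan": [
    {"xyz": [0,0,0.8],"twist": [0.2,0,0],"jaw": 0.95},
    {"xyz": [0,0,1.5],"twist": [0.2,0,0],"jaw": 0.95},
    {"xyz": [0,0,2.1],"twist": [0.2,0,0],"jaw": 0.95},
    {"xyz": [0,0,2.5],"twist": [0.2,0,0],"jaw": 0.95},
    {"xyz": [0,0,2.8],"twist": [0.2,0,0],"jaw": 0.95},
    {"xyz": [0,0,2.8],"twist": [0.2,0,0],"jaw": 0.95}
  ]
}}

```text
time_s: 14.85
tool_pos: [0.4614, 0.0562, 0.2855]
tool_rot: [-179.9, 0.1, 76.8]
force: [1.1, -1.2, -1.7]
grip_width: 0.0155
grasp_force: 30.0
```

{"name": "servo_tool", "arguments": {
  "plan": [
    {"xyz": [0,0,0.4],"twist": [0,0,0],"jaw": 0.95},
    {"xyz": [0,0,0.8],"twist": [0,0,0],"jaw": 0.95},
    {"xyz": [0,0,1.2],"twist": [0,0,0],"jaw": 0.95},
    {"xyz": [0,0,1.2],"twist": [0,0,0],"jaw": 0.95}
  ]
}}

```text
time_s: 15.18
tool_pos: [0.4614, 0.0563, 0.2736]
tool_rot: [-179.9, 0.0, 76.8]
force: [0.3, -1.8, -2.1]
grip_width: 0.0153
grasp_force: 30.0
```

{"name": "servo_tool", "arguments": {
  "plan": [
    {"xyz": [0,0,0.4],"twist": [0,0,0],"jaw": 0.95},
    {"xyz": [0,0,0.8],"twist": [0,0,0],"jaw": 0.95},
    {"xyz": [0,0,1.2],"twist": [0,0,0],"jaw": 0.95},
    {"xyz": [0,0,1.4],"twist": [0,0,0],"jaw": 0.95},
    {"xyz": [0,0,1.4],"twist": [0,0,0],"jaw": 0.95}
  ]
}}

```text
time_s: 15.6
tool_pos: [0.4616, 0.0563, 0.2602]
tool_rot: [-179.9, 0.0, 76.8]
force: [-0.4, -2.6, 3.1]
grip_width: 0.0153
grasp_force: 30.0
```

{"name": "servo_tool", "arguments": {
  "newtons": 40,
  "plan": [
    {"xyz": [0,0,0.3],"twist": [0,0,0],"jaw": 0.95},
    {"xyz": [0,0,0.6],"twist": [0,0,0],"jaw": 0.95},
    {"xyz": [0,0,0.7],"twist": [0,0,0],"jaw": 0.95},
    {"xyz": [0,0,0.7],"twist": [0,0,0],"jaw": 0.95},
    {"xyz": [0,0,0.7],"twist": [0,0,0],"jaw": 0.95}
  ]
}}

```text
time_s: 16.02
tool_pos: [0.4617, 0.0561, 0.2553]
tool_rot: [-179.8, -0.0, 76.8]
force: [-6.9, -5.2, 19.7]
grip_width: 0.0152
grasp_force: 40.0
```

{"name": "servo_tool", "arguments": {
  "plan": [
    {"xyz": [-0.1,-0.1,0.1],"twist": [0,0,0],"jaw": 0.95},
    {"xyz": [-0.1,-0.1,0.1],"twist": [0,0,0],"jaw": 0.95},
    {"xyz": [-0.1,-0.1,0.1],"twist": [0,0,0],"jaw": 0.95},
    {"xyz": [-0.1,-0.1,0.1],"twist": [0,0,0],"jaw": 0.95},
    {"xyz": [-0.1,-0.1,0.1],"twist": [0,0,0],"jaw": 0.95},
    {"xyz": [-0.1,-0.1,0.1],"twist": [0,0,0],"jaw": 0.95}
  ]
}}

```text
time_s: 16.52
tool_pos: [0.4612, 0.0558, 0.2552]
tool_rot: [-179.9, -0.1, 76.8]
force: [-6.7, -4.9, 24.2]
grip_width: 0.0149
grasp_force: 40.0
```

```bash
python3 - <<'E'
from h import *
o=env.get_obs();print(o['tool_pos'],o['force'],o['joint_velocities'].round(2))
print(env.sign_off())
E
```

```text
[0.46119263 0.05584112 0.25522344] [-6.73653125 -4.90984201 24.1880446 ] [-0.07  0.    0.    0.1  -0.04  0.03 -0.03]
the job is handed in; nothing more can be done
None
```

I handed the job in at 16.5 s with the shaft pushed home, the leaf shut and the slim pin through it into the post, held down with about 24 N. The sign-off gave no verdict, and my last picture was taken before the pin went in, so the final state rests on the measured tool height (within 1 mm of fully home) and the force.

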